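# Index the jar carrier and snap its lid home

## Task

Slide the jar carrier along its rail to the capping station (the wide dark plate with two index blocks) so that it clicks into the detent there, and only then press the loosely set lid straight down onto the jar with the fingertips until it snaps over its bead and sits fully down. Do not let go: keep pressing firmly on the seated lid for a good second and finish the program still pressing, with the carrier still in the station's detent. Do not ram the lid hard enough to crack the glass, and leave the other glassware and the cup on the bench where they stand.

Things in the scene. Friction and masses are not known exactly. Their poses are not given: they have to be found in the camera images.
- rail: Aluminium rail screwed to the bench, 70 mm wide, 30 mm high, 464 mm long with its end blocks (45 mm high). Origin under its centre; its y axis runs along it, the way the carrier must travel. The carrier on it is a grey plate 90 mm wide, top 48 mm above the bench, reaching 50 mm ahead of and 115 mm behind the axis of the green glass jar (74 mm in diameter) that is fixed in its nest.
- cap_station (a point): Middle of the capping station, 32 mm above the bench, 40 mm along +y from the rail's origin; the jar's axis passes through it when the carrier is in the detent. The station is marked by a dark steel plate under the rail (160 mm across the rail, 90 mm along it, 6 mm thick) with two index blocks (16 mm square, tops 36 mm above the bench), 66 mm to each side of the rail's middle.
- carrier (a joint): Travel of the carrier along the rail's +y, m; stops at 0 and 0.23. Starts between 0.01 and 0.075; 0.130 is the capping station's detent; 0.210 is a parking detent beyond it, not the goal. About 1 N of friction; a sprung pin drops in between two ridges: passing a ridge, about 11 to 5 mm from the middle, takes 7 to 9 N; within 4 mm of the middle the pin pulls the freed carrier in.
- post_top (a point): Middle of the top of the carrier's steel grip post, 98 mm above the bench: 14 mm in diameter, its foot in a collar 24 mm wide that ends 52 mm above the bench. It stands on the carrier's middle line, 85 mm behind (rail -y of) the jar's axis. Push it, or pinch it from above with the fingers closing across the rail; along the rail the jar's lid is in the way (40 mm free gap).
- lid_top (a point): Centre of the top face of the round flat steel lid on the jar (76 mm in diameter, 16 mm high), on the jar's axis. 124 mm above the bench while it sits loosely, 114 mm when snapped home. It can only move straight down on the jar.
- lid (a joint): How far the lid is pressed down, m: 0 loosely set on, 0.010 home on a rigid stop. The resistance rises to about 14 N within the first 2 to 3 mm, then drops suddenly to nothing past about 4 mm as the lid snaps over the bead and jumps the rest by itself. Pressed less, it springs back up; once home it stays.
- cylinder: Bystander: white plastic measuring cylinder, foot 64 mm in diameter, 208 mm tall, origin under its foot. Loose; leave alone.
- brown_bottle: Bystander: brown bottle with black cap, 66 mm in diameter, 150 mm tall, origin under its base. Loose; leave alone.
- spare_jar: Bystander: open green glass jar without lid, 74 mm in diameter, 62 mm tall, origin under its base. Loose, on the bench; leave alone.
- steel_cup: Bystander: small steel cup, 60 mm in diameter, 60 mm tall, origin under its base. Loose; leave alone.

How it is judged:
By the outcome, as a careful person would: the job done as asked, in the order asked, and still so for the second after the job is handed in, while the arm keeps its last pose, push and grip.
It also fails if it takes over 56 s, if anything falls off the work surface, if the arm or the gripper's body presses on something with over 40 N, if the wrist force passes 120 N, or if a joint passes its speed limit or range.

## Robot

A 6-joint arm with a two-finger parallel gripper is mounted at the origin on the work surface. World frame = base frame: x ahead of the robot, y to its left, z up, the work surface at z = 0. Lengths are in m, angles in rad, forces in N, time in s.
With the tool pointing down it reaches from about 0.25 to 0.775 m from the base axis. Payload 4 kg.
Tool frame: the origin (TCP) lies between the finger pads; the fingertips stand 14 mm ahead of it and the grasp point (between the pads) lies 5 mm behind it (bot.tip_extent is the distance from the TCP to the fingertips, in m); z points along the fingers, y is the line along which they close (so a half turn about z gives the same grasp; the last joint's range is limited). The gripper opens to 94 mm and grips with 3 to 60 N. Pads are 16 mm wide; open, the fingers measure 119 mm over their backs; the gripper's body (75 mm by 177 mm) begins 78 mm behind the grasp point.
Start: joints at [1.099, 0.087, 1.371, -0, 1.684, -0.103], TCP at [0.198, 0.513, 0.181] pointing down, gripper open.
Joint ranges: [-3.1, 3.1], [-0.76, 2.03], [0.27, 2.55], [-1.08, 4.22], [0.17, 2.65], [-2.57, 2.57]. Speed limits (rad/s): [2.79, 2.79, 3.14, 3.14, 3.14, 3.14].

## Interface

Orientations are given as a rotation vector (axis times angle).
In Python, from workcell import readout, eyes, job, bot gives the robot as it stands.
- The arm moves only by the shell command python3 -m jog 'ROWS' [FORCE]. ROWS is text: rows parted by semicolons, each of 7 numbers parted by spaces: the shift along the tool's x, y, z in mm, then the turn, a rotation vector about the tool's x, y, z in rad, then the finger opening in mm, from 0 to 94. A call has 1 to 10 rows; each row is the pose to reach, as a shift and turn from the pose commanded when the call began, along the tool's axes at that moment; what a row does not reach only later rows make up. A row lasts 1/12 s, in which the tool goes at most 41.7 mm and 7.16 degrees, less where a joint would pass 70% of its speed; a pose out of reach is approached as far as the arm can. A call with a gripper value outside its range is refused whole. The fingers move at their own pace and stop on an object; FORCE is the grip in N (left out, the last holds). Time passes only in rows, so rows that repeat a pose let the fingers close. It gives the time, the measured TCP pose, the force, the opening and the grip force at its end, in the units of the state.
- readout.get_state(): the state, without advancing time (a new reading comes with each control period).
- eyes.get_image(name): name is "side" or "top"; returns (picture, depth): 420x560x3 uint8, blue, green, red; 420x560 float32, m along the optical axis (not along the pixel's ray), 0 where there is no reading.
- eyes.camera_params(name): a dict with "camera_matrix" (3x3 intrinsics, pixels), "R" (3x3) and "t" (3): a world point X has camera coordinates R X + t. Camera axes: x right, y down, z forward; pixel columns grow to the right and rows downward; lengths in m; the calibration is good to about 2 mm. A picture is of the moment at which its call begins. camera_params takes no time and is no camera call.
- job.close_job(): hands the job in; it is judged then, once.
The state is a dict: "t": time; "joint_pos": joint angles; "joint_vel": joint speeds; "effort": joint torques, N m; "ee_pos": TCP position; "tool_rot": TCP orientation; "force": force on the tool from outside, world axes, zero at the start; "wrist_torque": the same for the moment, N m; "width": opening from 0.0 (shut) to 1.0 (fully open); "finger_force": force on a finger pad.
Only numpy, scipy, OpenCV 4.12 (cv2) and the standard library are available. Lean on these libraries where they do the work, as an engineer would, in place of code of your own. Each camera call takes 0.05 s, during which the arm holds its last target. There are 200 camera calls.

## Working session

There is one attempt and no reset: what is moved stays moved. The work goes in short steps, Python scripts to look and compute and a shell command to move; the robot and the scene stay as the last step left them, time stands still between calls to the robot, and variables do not carry over. Pictures are saved under pics/ and viewed, at most 10 in all, crops included, and the job is handed in when it is done.

```bash
mkdir -p pics; ls; python3 - <<'E'
from workcell import readout, eyes, bot
import cv2, numpy as np
s=readout.get_state(); print(s)
for n in("top","side"):
    im,d=eyes.get_image(n); cv2.imwrite(f"pics/{n}0.png",im); np.save(f"pics/{n}0.npy",d)
    p=eyes.camera_params(n); print(n,p)
E
```

```text
pics
{'t': 0.0, 'joint_pos': array([ 1.09888657e+00,  8.79751410e-02,  1.37222793e+00,  1.66457916e-06,
        1.68362167e+00, -1.03109636e-01]), 'joint_vel': array([ 6.63563491e-04,  2.72372654e-03,  2.49271111e-03, -9.43429156e-05,
       -5.34460082e-04,  1.12413236e-03]), 'effort': array([ 2.65589633e-04, -3.40188539e+01, -3.02425790e+01,  7.17653031e-02,
        3.30992206e-02, -1.61484404e-04]), 'ee_pos': array([0.19800608, 0.51247485, 0.17990661]), 'tool_rot': array([-0.57591541, -3.08770596,  0.00336081]), 'force': array([ 0.94292657, -0.21667529,  0.06048826]), 'wrist_torque': array([0.05247958, 0.00898399, 0.03229773]), 'finger_force': 0.0, 'width': 0.9982097902376064}
top {'camera_matrix': array([[415.85312163,   0.        , 278.6837706 ],
       [  0.        , 415.85312163, 207.76335644],
       [  0.        ,   0.        ,   1.        ]]), 'R': array([[ 0.01572005, -0.99985313, -0.00682586],
       [-0.98327523, -0.01421985, -0.18156987],
       [ 0.18144614,  0.00956599, -0.98335436]]), 't': array([0.06465516, 0.59352945, 1.09944321])}
side {'camera_matrix': array([[401.36651654,   0.        , 278.14675128],
       [  0.        , 401.36651654, 214.79576492],
       [  0.        ,   0.        ,   1.        ]]), 'R': array([[ 0.79663   , -0.60431659, -0.01349439],
       [-0.47818571, -0.61639001, -0.62562112],
       [ 0.36975542,  0.50484138, -0.78001033]]), 't': array([-0.44751984,  0.3859409 ,  0.8162249 ])}
```

View pics/top0.png

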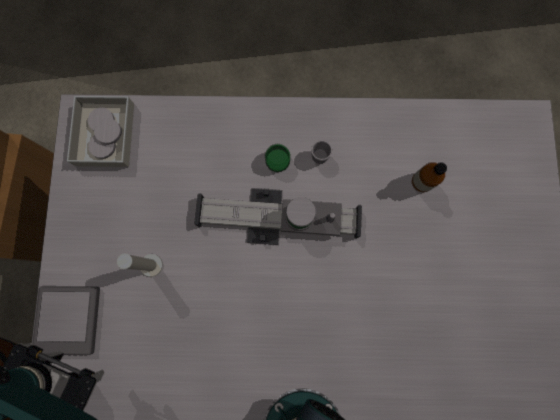

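View pics/side0.png

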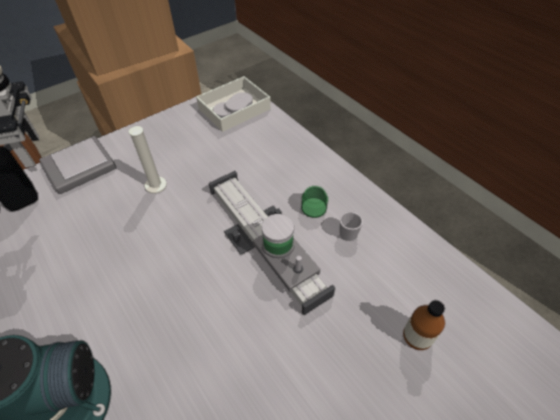

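The top view shows the rail running left-right. The end blocks are at about (199,210) and (359,222), the station plate at (265,217), the lid at (301,213) and the post at (332,216). The cylinder is at (150,265), well clear. The side view agrees, with the lid at (278,229) and the post at (298,265).

```bash
cat > h.py <<'E'
import numpy as np, cv2
from workcell import eyes
def ray(n,u,v,z):
    p=eyes.camera_params(n);K,R,t=p["camera_matrix"],p["R"],p["t"]
    c=-R.T@t; d=R.T@np.linalg.solve(K,[u,v,1]); return c+d*(z-c[2])/d[2]
def blobs(m,u0,v0,amin=15):
    n,_,st,ce=cv2.connectedComponentsWithStats(m.astype(np.uint8))
    return [(st[i,:].tolist(),ce[i]+[u0,v0]) for i in range(1,n) if st[i,4]>=amin]
E
python3 - <<'E'
from h import *
im=cv2.imread("pics/top0.png"); d=np.load("pics/top0.npy")
p=eyes.camera_params("top")
K,R,t=p["camera_matrix"],p["R"],p["t"]
v,u=np.mgrid[0:420,0:560]
P=np.stack([(u-K[0,2])/K[0,0]*d,(v-K[1,2])/K[1,1]*d,d],-1)
W=(P-t)@R; z=W[...,2]
u0,v0,u1,v1=185,180,375,255
sub=(slice(v0,v1),slice(u0,u1))
def show(name,m):
    for st,ce in blobs(m[sub],u0,v0):
        mm=np.zeros_like(z,bool); 
        print(name,st,ce.round(1))
lid=(z>.115)&(z<.135); show("lid",lid)
post=(z>.085)&(z<.107); show("post",post)
eb=(z>.038)&(im.max(2)<70); show("endblk",eb)
pl=(z<.02)&(im.max(2)<80)&(z>-.01); show("plate",pl)
rl=(z>.022)&(z<.06); 
print("lid z",np.median(z[lid]))
cv2.imwrite("pics/crop.png",cv2.resize(im[sub],None,fx=4,fy=4,interpolation=cv2.INTER_CUBIC))
E
```

```text
lid [101, 17, 29, 29, 653] [300.3 211.1]
post [144, 33, 6, 6, 24] [331.8 215.4]
endblk [9, 14, 8, 31, 140] [197.7 209.1]
endblk [171, 25, 6, 32, 147] [358.5 220.6]
endblk [96, 26, 59, 29, 682] [307.6 224.5]
plate [65, 8, 33, 16, 387] [265.9 195.8]
plate [2, 19, 148, 46, 1279] [253.9 230.2]
plate [151, 53, 22, 9, 118] [346.9 236.6]
lid z 0.12356494030429924
```

View pics/crop.png

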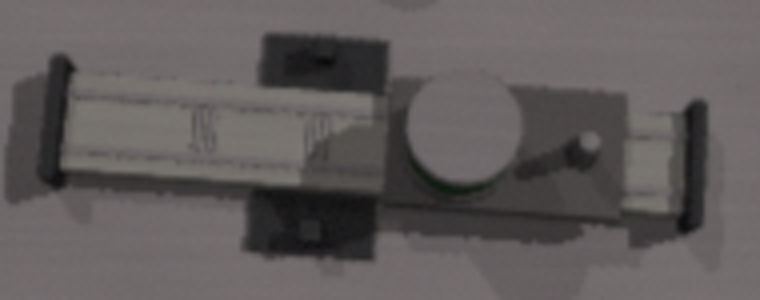

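The crop shows the lid at about (301,212), the post top at (332,215.5), the end blocks at (198,209) and (358.5,220.6), and the index blocks at about (265,194) and (262,237). The ridge marks sit on the rail between the plate's halves.

```bash
python3 - <<'E'
from h import *
a=ray("top",198.2,210,.045);b=ray("top",358.5,221,.045)
lid=ray("top",300.3,211.1,.124);post=ray("top",332,215.4,.098)
i1=ray("top",265.5,194.5,.036);i2=ray("top",262.5,237.5,.036)
print("ends",a,b,"len",np.linalg.norm(a-b),"(464 less block width)")
o=(a+b)/2;e=(a-b)[:2];e/=np.linalg.norm(e);print("origin",o,"dir",e,np.degrees(np.arctan2(-e[0],e[1])))
print("idx",i1,i2,"dist",np.linalg.norm(i1-i2),"mid",(i1+i2)/2)
print("station",o[:2]+.04*e)
n=np.array([e[1],-e[0]])
for k,q in(("lid",lid),("post",post),("idxmid",(i1+i2)/2)): r=q[:2]-o[:2];print(k,q,"along",r@e,"across",r@n)
d=lid-post;print("post-lid",np.linalg.norm(d[:2]),d[:2]/np.linalg.norm(d[:2]))
from scipy.spatial.transform import Rotation as R
from workcell import readout
s=readout.get_state();print(R.from_rotvec(s["tool_rot"]).as_matrix().round(3))
# side view check of lid & post
im=cv2.imread("pics/side0.png");d=np.load("pics/side0.npy")
p=eyes.camera_params("side");K,Rr,t=p["camera_matrix"],p["R"],p["t"]
v,u=np.mgrid[0:420,0:560];P=np.stack([(u-K[0,2])/K[0,0]*d,(v-K[1,2])/K[1,1]*d,d],-1);W=(P-t)@Rr
for lo,hi in((.115,.135),(.088,.106)):
    m=(W[...,2]>lo)&(W[...,2]<hi);m[:180]=0;m[300:]=0;m[:,:240]=0;m[:,330:]=0
    for st,ce in blobs(m,0,0,8): print(st,ce,ray("side",*ce,.124 if lo>.11 else .098))
E
```

```text
ends [0.5846252  0.29888659 0.045     ] [ 0.56006298 -0.14862824  0.045     ] len 0.448188379211622 (464 less block width)
origin [0.57234409 0.07512918 0.045     ] dir [0.05480335 0.99849717] -3.1415745458920212
idx [0.6336386  0.11179879 0.036     ] [0.51107082 0.11752272 0.036     ] dist 0.12270135575228311 mid [0.57235471 0.11466075 0.036     ]
station [0.57453622 0.11506906]
lid [0.5716632  0.01658652 0.124     ] along -0.05849198983752217 across 0.002528465560501151
post [ 0.56588466 -0.06881144  0.098     ] along -0.1440782902955355 across 0.0014387083497021589
idxmid [0.57235471 0.11466075 0.036     ] along 0.03947275234546593 across -0.0021558578259888157
post-lid 0.08559323803238096 [0.06751159 0.99771849]
[[-0.933  0.36  -0.001]
 [ 0.36   0.933 -0.002]
 [ 0.    -0.002 -1.   ]]
[262, 214, 32, 28, 712] [277.70646067 227.3258427 ] [0.57043224 0.01035331 0.124     ]
[263, 234, 31, 14, 145] [278.15172414 242.80689655] [ 0.55539382 -0.01060795  0.098     ]
[296, 255, 6, 8, 37] [298.59459459 258.43243243] [ 0.56609307 -0.07337358  0.098     ]
```

```bash
python3 -m jog '0 0 -40 0 0 0 94; 0 0 -80 0 0 0 80; 0 0 -120 0 0 0 60; 0 0 -160 0 0 0 50; -34 -25 -170 0 0 0.1 50; -67 -49 -170 0 0 0.2 50; -100 -74 -170 0 0 0.3 50; -134 -99 -170 0 0 0.4 50; -167 -124 -170 0 0 0.5 50; -200 -148 -170 0 0 0.6 50' && python3 -m jog '0 0 0 0 0 0 50'; python3 - <<'E'
from h import *
from workcell import readout
from scipy.spatial.transform import Rotation as R
print("cyl",ray("top",150,265,0))
s=readout.get_state();M=R.from_rotvec(s["tool_rot"]).as_matrix();print(s["ee_pos"],s["joint_pos"],M.round(3))
G=np.array([.566,-.069,.14]);n=np.array([.9984,-.0558,0]);z=np.array([0,0,-1.]);x=np.cross(n,z)
Mg=np.stack([x,n,z],1);print("shift mm",(M.T@(G-s["ee_pos"])*1000).round(),"turn",R.from_matrix(M.T@Mg).as_rotvec())
E
```

```text
t: 0.93
ee_pos: [0.3318, 0.3011, 0.3507]
tool_rot: [-1.469, -2.777, 0.0]
force: [0.8, 1.0, 0.2]
width: 0.533
finger_force: 0.0
t: 1.02
ee_pos: [0.3348, 0.2975, 0.3509]
tool_rot: [1.48, 2.768, -0.003]
force: [0.7, -0.5, -0.6]
width: 0.533
finger_force: 0.0
cyl [0.43184987 0.43726728 0.        ]
[0.33478491 0.29750237 0.35089088] [ 0.60243925 -0.10991319  1.23007626 -0.00349089  2.02164995  0.01217946] [[-0.555  0.832  0.002]
 [ 0.832  0.555 -0.003]
 [-0.003 -0.    -1.   ]]
shift mm [-433.  -11.  212.] turn [0.00084011 0.00309309 0.64456983]
```

```bash
python3 -m jog '-40 -1 0 0 0 0.08 50; -80 -2 0 0 0 0.16 50; -120 -3 0 0 0 0.24 50; -160 -4 0 0 0 0.32 50; -200 -5 0 0 0 0.4 50; -240 -6 0 0 0 0.48 50; -280 -7 0 0 0 0.56 50; -320 -8 0 0 0 0.645 50; -360 -9 0 0 0 0.645 50; -400 -10 0 0 0 0.645 50'  && python3 -m jog '0 0 0 0 0 0 50'; cat >> h.py <<'E'
from workcell import readout
from scipy.spatial.transform import Rotation as Ro
def goal(G,ang=0.0558):
    s=readout.get_state();M=Ro.from_rotvec(s["tool_rot"]).as_matrix()
    n=np.array([np.cos(ang),-np.sin(ang),0]);z=np.array([0,0,-1.]);Mg=np.stack([np.cross(n,z),n,z],1)
    print(s["ee_pos"].round(4),s["joint_pos"].round(2),"shift mm",(M.T@(np.array(G)-s["ee_pos"])*1000).round(1),"turn",Ro.from_matrix(M.T@Mg).as_rotvec().round(3))
E
python3 -c "
from h import *
goal([.566,-.069,.14])"
```

```text
t: 1.85
ee_pos: [0.5505, -0.0336, 0.3505]
tool_rot: [-2.267, -2.174, 0.0]
force: [0.9, 0.1, -0.0]
width: 0.531
finger_force: 0.0
t: 1.93
ee_pos: [0.5524, -0.0376, 0.347]
tool_rot: [-2.274, -2.164, 0.007]
force: [-0.8, 0.2, -1.6]
width: 0.535
finger_force: 0.0
[ 0.5524 -0.0376  0.347 ] [-0.17  0.13  1.   -0.    2.02 -0.12] shift mm [-30.4  16.2 206.9] turn [-0.005  0.001  0.007]
```

```bash
python3 -m jog '-30 16 0 0 0 0.007 50; -30 16 35 0 0 0.007 50; -30 16 70 0 0 0.007 50; -30 16 105 0 0 0.007 50; -30 16 140 0 0 0.007 50; -30 16 175 0 0 0.007 50; -30 16 205 0 0 0.007 50; -30 16 207 0 0 0.007 50; -30 16 207 0 0 0.007 50'; python3 - <<'E'
from h import *
goal([.566,-.069,.077])
im,d=eyes.get_image("side");cv2.imwrite("pics/s1.png",cv2.resize(im[150:320,200:400],None,fx=3,fy=3,interpolation=cv2.INTER_CUBIC))
E
```

```text
t: 2.68
ee_pos: [0.5628, -0.0618, 0.1417]
tool_rot: [-2.271, -2.163, 0.005]
force: [0.6, 0.7, 0.4]
width: 0.53
finger_force: 0.0
[ 0.5628 -0.0618  0.1417] [-0.21  0.14  1.39  0.    1.62 -0.16] shift mm [-7.1  3.9 64.6] turn [-0.006 -0.001  0.007]
```

View pics/s1.png

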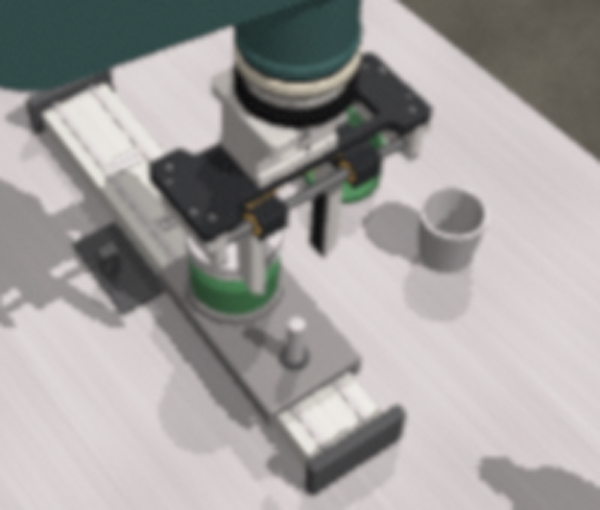

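The fingertips are at about (286,247) and (307,233) in full-image pixels, above and ahead of the post top at (299,258). I'll compare the rays before going down.

```bash
python3 -m jog '-7 4 0 0 0 0.007 50;-7 4 10 0 0 0.007 50;-7 4 10 0 0 0.007 50'; python3 - <<'E'
from h import *
print(ray("side",296.3,240,.1277),ray("side",299,257.7,.098))
goal([.566,-.0705,.077])
im,d=eyes.get_image("top");cv2.imwrite("pics/t1.png",cv2.resize(im[170:270,240:400],None,fx=5,fy=5,interpolation=cv2.INTER_CUBIC))
im,d=eyes.get_image("side");cv2.imwrite("pics/s2.png",cv2.resize(im[190:310,230:370],None,fx=5,fy=5,interpolation=cv2.INTER_CUBIC))
E
```

```text
t: 2.98
ee_pos: [0.5688, -0.0708, 0.1346]
tool_rot: [2.284, 2.156, 0.002]
force: [-0.3, 0.5, -0.6]
width: 0.537
finger_force: 0.0
[ 0.58039861 -0.04623784  0.1277    ] [ 0.56805984 -0.0724097   0.098     ]
[ 0.5688 -0.0708  0.1346] [-0.22  0.15  1.39  0.    1.6  -0.17] shift mm [ 0.2 -2.9 57.6] turn [ 0.002  0.    -0.002]
```

View pics/s2.png

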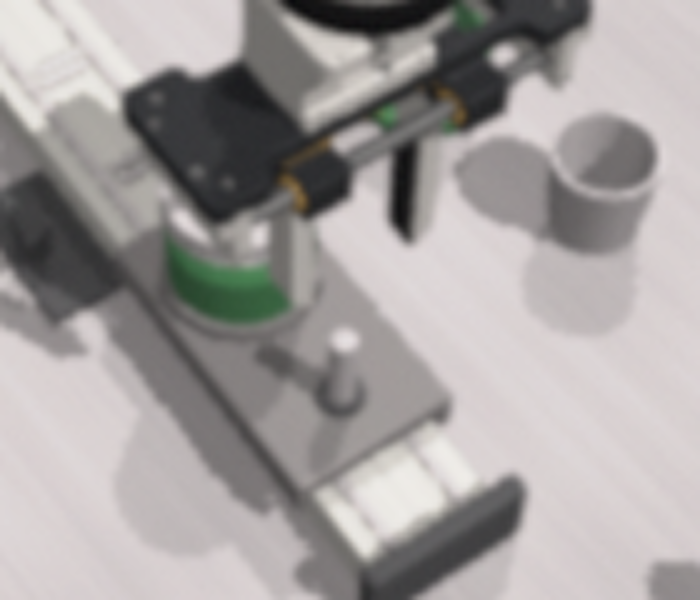

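The fingertip bottoms are at about (289,251) and (312,238), and the post top is at (299,258). I'll project where the tips should appear, to check the camera offset.

```bash
python3 - <<'E'
from h import *
p=eyes.camera_params("side")
def proj(X): c=p["R"]@X+p["t"];q=p["camera_matrix"]@c;return (q[:2]/q[2]).round(1)
s=readout.get_state();T=s["ee_pos"];M=Ro.from_rotvec(s["tool_rot"]).as_matrix()
for y in(-.031,.031): print("finger bottom mid",proj(T+M@[0,y,.014]),[proj(T+M@[x,y+dy,.014]) for x in(-.008,.008) for dy in (-.006,.006)])
print("post top",proj(np.array([.566,-.069,.098])),proj(np.array([.566,-.0725,.098])),"cam",-p["R"].T@p["t"])
print(ray("side",289,251,.1206),ray("side",312,238,.1206))
E
```

```text
finger bottom mid [287.4 258.2] [array([287.3, 262.1]), array([291.8, 259.5]), array([283.2, 257. ]), array([287.6, 254.4])]
finger bottom mid [310.  245.1] [array([310. , 248.8]), array([314.3, 246.3]), array([305.8, 243.9]), array([310. , 241.4])]
post top [297.4 257.2] [298.3 258.2] cam [ 0.23925558 -0.44461765  0.87207763]
[ 0.55191637 -0.05586062  0.1206    ] [ 0.61558556 -0.06007415  0.1206    ]
```

View pics/t1.png

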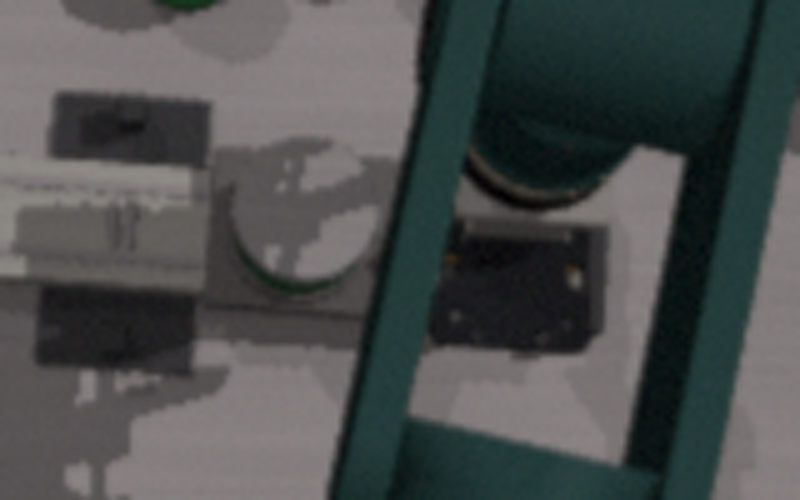

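```bash
python3 - <<'E'
from h import *
from workcell import bot
print(bot.tip_extent,[a for a in dir(bot) if a[0]!='_'])
s=readout.get_state();T=s["ee_pos"];print(T)
im,d=eyes.get_image("side")
p=eyes.camera_params("side");K,Rr,t=p["camera_matrix"],p["R"],p["t"]
v,u=np.mgrid[0:420,0:560];P=np.stack([(u-K[0,2])/K[0,0]*d,(v-K[1,2])/K[1,1]*d,d],-1);W=(P-t)@Rr
for vv in range(225,262,3): print(vv,[(uu,W[vv,uu].round(3).tolist()) for uu in (287,290,311,314)])
print("post",W[256:261:2,297:301].round(3).tolist())
E
```

```text
0.014 ['MotionError', 'tip_extent']
[ 0.56838227 -0.07051129  0.13455938]
225 [(287, [0.52, -0.089, 0.277]), (290, [0.522, -0.095, 0.281]), (311, [0.594, -0.076, 0.203]), (314, [0.596, -0.082, 0.208])]
228 [(287, [0.516, -0.094, 0.276]), (290, [0.52, -0.098, 0.277]), (311, [0.594, -0.076, 0.193]), (314, [0.597, -0.082, 0.197])]
231 [(287, [0.514, -0.096, 0.271]), (290, [0.518, -0.1, 0.272]), (311, [0.595, -0.077, 0.183]), (314, [0.598, -0.082, 0.186])]
234 [(287, [0.533, -0.072, 0.219]), (290, [0.535, -0.079, 0.224]), (311, [0.594, -0.078, 0.174]), (314, [0.599, -0.082, 0.173])]
237 [(287, [0.532, -0.073, 0.21]), (290, [0.535, -0.079, 0.214]), (311, [0.594, -0.079, 0.164]), (314, [0.599, -0.082, 0.163])]
240 [(287, [0.533, -0.073, 0.199]), (290, [0.537, -0.077, 0.201]), (311, [0.67, -0.002, -0.0]), (314, [0.674, -0.009, 0.005])]
243 [(287, [0.533, -0.072, 0.188]), (290, [0.536, -0.079, 0.192]), (311, [0.663, -0.009, 0.0]), (314, [0.67, -0.014, -0.001])]
246 [(287, [0.533, -0.073, 0.178]), (290, [0.537, -0.078, 0.18]), (311, [0.657, -0.017, 0.002]), (314, [0.663, -0.022, 0.001])]
249 
[... 226 characters left out ...]
0.651, -0.036, 0.0])]
255 [(287, [0.569, -0.027, 0.053]), (290, [0.576, -0.029, 0.049]), (311, [0.64, -0.037, -0.001]), (314, [0.643, -0.045, 0.005])]
258 [(287, [0.564, -0.034, 0.053]), (290, [0.571, -0.036, 0.049]), (311, [0.612, -0.066, 0.047]), (314, [0.639, -0.05, 0.002])]
261 [(287, [0.56, -0.039, 0.049]), (290, [0.565, -0.044, 0.05]), (311, [0.605, -0.075, 0.051]), (314, [0.633, -0.057, 0.001])]
post [[[0.566, -0.067, 0.101], [0.568, -0.069, 0.1], [0.571, -0.069, 0.098], [0.573, -0.07, 0.097]], [[0.563, -0.071, 0.1], [0.564, -0.073, 0.101], [0.566, -0.074, 0.101], [0.568, -0.076, 0.101]], [[0.561, -0.074, 0.097], [0.563, -0.076, 0.098], [0.564, -0.077, 0.097], [0.566, -0.079, 0.098]]]
```

Depth puts the fingertips at z≈0.16 where the state implies 0.12, while x and y agree. I'll go down straddling the post, watch the force, and measure again.

```bash
python3 -m jog '0 -2 10 0 0 0 50;0 -2 20 0 0 0 50;0 -2 30 0 0 0 50;0 -2 40 0 0 0 50;0 -2 50 0 0 0 50;0 -2 57 0 0 0 50;0 -2 57 0 0 0 50;0 -2 57 0 0 0 50'; cat >> h.py <<'E'
def cloud(n):
    im,d=eyes.get_image(n);p=eyes.camera_params(n);K,Rr,t=p["camera_matrix"],p["R"],p["t"]
    v,u=np.mgrid[0:420,0:560];P=np.stack([(u-K[0,2])/K[0,0]*d,(v-K[1,2])/K[1,1]*d,d],-1);return im,(P-t)@Rr
E
python3 - <<'E'
from h import *
goal([.566,-.0705,.077])
im,W=cloud("side");T=readout.get_state()["ee_pos"]
for uu in (285,288,291,294,308,311,314,317):
    c=W[:,uu]; k=np.where((abs(c[:,1]-T[1])<.02)&(c[:,2]>.06)&(c[:,2]<.25))[0]
    if len(k): print(uu,k.max(),c[k.max()-1].round(3),c[k.max()].round(3))
cv2.imwrite("pics/s3.png",cv2.resize(im[190:310,230:370],None,fx=5,fy=5,interpolation=cv2.INTER_CUBIC))
E
```

```text
t: 3.8
ee_pos: [0.5657, -0.0701, 0.0762]
tool_rot: [-2.283, -2.156, 0.001]
force: [0.3, -1.0, -0.1]
width: 0.529
finger_force: 0.0
[ 0.5657 -0.0701  0.0762] [-0.22  0.18  1.48  0.    1.49 -0.17] shift mm [-0.4  0.4 -0.8] turn [-0.001 -0.    -0.001]
285 262 [ 0.531 -0.069  0.116] [ 0.53  -0.069  0.113]
288 265 [ 0.532 -0.077  0.112] [ 0.532 -0.078  0.11 ]
291 265 [ 0.54  -0.078  0.105] [ 0.54  -0.078  0.101]
294 238 [ 0.538 -0.089  0.223] [ 0.537 -0.09   0.222]
308 252 [ 0.593 -0.074  0.104] [ 0.592 -0.075  0.103]
311 253 [ 0.596 -0.081  0.105] [ 0.595 -0.082  0.104]
314 248 [ 0.602 -0.083  0.123] [ 0.604 -0.082  0.116]
317 217 [ 0.607 -0.078  0.225] [ 0.596 -0.089  0.243]
```

View pics/s3.png

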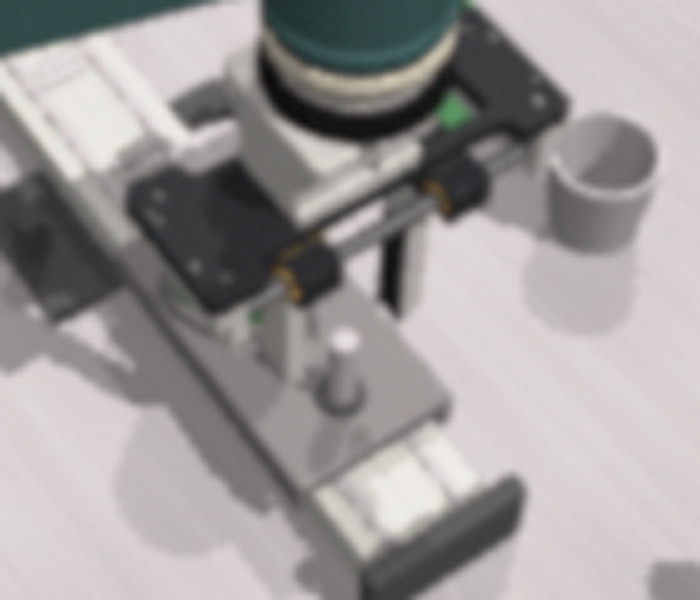

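The fingers straddle the post, with tips at (288,265) and (310,252). Their true height is about 0.10, level with the post top, so the real tip sits about 26 mm above the reported TCP z. I'll go down another 35 mm, then pinch.

```bash
python3 -m jog '0 0 8 0 0 0 50;0 0 16 0 0 0 50;0 0 24 0 0 0 50;0 0 30 0 0 0 50;0 0 35 0 0 0 50;0 0 35 0 0 0 50;0 0 35 0 0 0 50'; python3 - <<'E'
from h import *
goal([.566,-.0705,.041])
im,W=cloud("side");T=readout.get_state()["ee_pos"]
for uu in (282,285,288,291,308,311,314):
    c=W[:,uu]; k=np.where((abs(c[:,1]-T[1])<.02)&(c[:,2]>.055)&(c[:,2]<.25))[0]
    if len(k): print(uu,k.max(),c[k.max()-1].round(3),c[k.max()].round(3))
E
```

```text
t: 4.43
ee_pos: [0.5658, -0.0701, 0.0415]
tool_rot: [-2.283, -2.157, 0.001]
force: [-0.1, 0.3, -0.5]
width: 0.536
finger_force: 0.0
[ 0.5658 -0.0701  0.0415] [-0.22  0.2   1.52  0.    1.42 -0.17] shift mm [-0.4  0.2  0.5] turn [-0.001 -0.    -0.001]
282 249 [ 0.509 -0.086  0.207] [ 0.507 -0.089  0.208]
285 270 [ 0.53  -0.07   0.084] [ 0.53  -0.07   0.079]
288 273 [ 0.532 -0.078  0.079] [ 0.532 -0.078  0.075]
291 272 [ 0.541 -0.078  0.074] [ 0.541 -0.078  0.069]
308 261 [ 0.593 -0.076  0.069] [ 0.592 -0.078  0.068]
311 260 [ 0.597 -0.082  0.076] [ 0.598 -0.081  0.071]
314 249 [ 0.603 -0.083  0.118] [ 0.604 -0.081  0.111]
```

Tips are at ~0.068, as intended (post 52–98 mm, pads overlap its top 30 mm). Now I'll pinch.

```bash
python3 -m jog '0 0 2 0 0 0 30;0 0 3 0 0 0 10;0 0 3 0 0 0 5;0 0 3 0 0 0 5;0 0 3 0 0 0 5;0 0 3 0 0 0 5;0 0 3 0 0 0 5;0 0 3 0 0 0 5' 30; python3 -m jog '0 0 0 0 0 0 5;0 0 0 0 0 0 5;0 0 0 0 0 0 5'
```

```text
t: 5.15
ee_pos: [0.5667, -0.0703, 0.0393]
tool_rot: [2.283, 2.157, 0.002]
force: [1.4, -0.3, -0.7]
width: 0.142
finger_force: 30.0
t: 5.4
ee_pos: [0.5667, -0.0702, 0.0393]
tool_rot: [2.283, 2.157, 0.001]
force: [3.9, -0.6, -0.2]
width: 0.143
finger_force: 30.0
```

```bash
python3 -m jog '8 0 0 0 0 0 5;16 0 0 0 0 0 5;24 0 0 0 0 0 5;32 0 0 0 0 0 5;40 0 0 0 0 0 5;48 0 0 0 0 0 5;56 0 0 0 0 0 5;64 0 0 0 0 0 5;72 0 0 0 0 0 5;80 0 0 0 0 0 5'; python3 -m jog '0 0 0 0 0 0 5;0 0 0 0 0 0 5'; python3 - <<'E'
from h import *
im,W=cloud("top");z=W[...,2];m=(z>.115)&(z<.135);m[:170]=0;m[260:]=0;m[:,:210]=0;m[:,310:]=0
for st,ce in blobs(m,0,0,50): print(st,ce,ray("top",*ce,.124))
cv2.imwrite("pics/t2.png",cv2.resize(im[170:270,200:360],None,fx=5,fy=5,interpolation=cv2.INTER_CUBIC))
E
```

```text
t: 6.23
ee_pos: [0.5714, 0.0107, 0.0393]
tool_rot: [2.282, 2.157, 0.002]
force: [5.5, -2.2, -2.4]
width: 0.142
finger_force: 30.0
t: 6.4
ee_pos: [0.5715, 0.0117, 0.0393]
tool_rot: [2.282, 2.159, 0.004]
force: [5.2, -0.2, -2.3]
width: 0.141
finger_force: 30.0
[255, 195, 23, 29, 533] [266.63789869 208.72232645] [0.57667924 0.10426445 0.124     ]
```

View pics/t2.png

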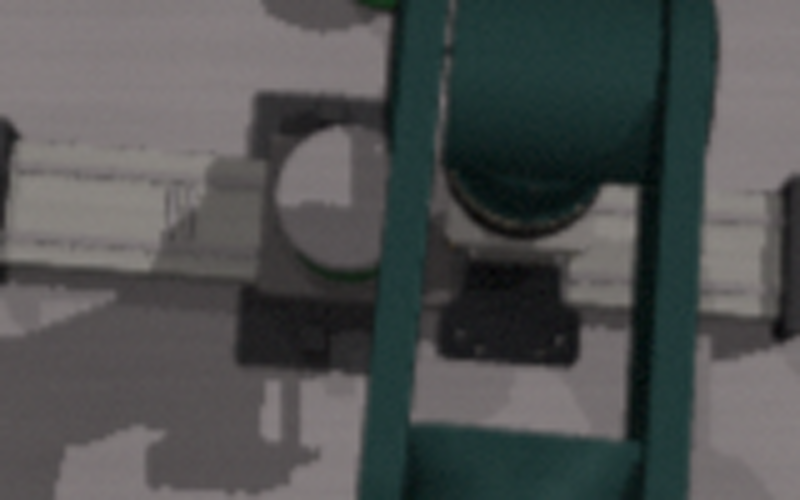

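The carrier moved along (lid left edge at pixel 255) with about 16 mm to go. Next, small steps to feel the ridge.

```bash
for i in 1 2 3 4 5 6 7; do python3 -m jog '1 0 0 0 0 0 5;2 0 0 0 0 0 5;2 0 0 0 0 0 5' | egrep 'ee_pos|^force' | tr '\n' ' '; echo; done
```

```text
ee_pos: [0.5716, 0.0128, 0.0393] force: [5.5, -1.0, -1.1] 
ee_pos: [0.5717, 0.0147, 0.0393] force: [5.4, -0.7, -1.9] 
ee_pos: [0.5718, 0.0167, 0.0393] force: [5.9, -1.0, -2.1] 
ee_pos: [0.5719, 0.0184, 0.0392] force: [5.4, -2.2, -1.8] 
ee_pos: [0.5719, 0.0188, 0.0393] force: [4.4, -4.5, -1.8] 
ee_pos: [0.572, 0.0196, 0.0393] force: [5.3, -7.2, -1.8] 
ee_pos: [0.5722, 0.023, 0.0393] force: [5.3, -3.2, -1.9]
```

```bash
for i in 1 2 3 4 5 6; do python3 -m jog '0.5 0 0 0 0 0 5;1 0 0 0 0 0 5;1 0 0 0 0 0 5' | egrep 'ee_pos|^force' | tr '\n' ' '; echo; done
```

```text
ee_pos: [0.5723, 0.0253, 0.0393] force: [6.3, -0.4, -2.1] 
ee_pos: [0.5724, 0.0275, 0.0393] force: [5.2, 1.4, -1.8] 
ee_pos: [0.5725, 0.029, 0.0393] force: [5.5, 1.9, -0.7] 
ee_pos: [0.5725, 0.0291, 0.0393] force: [5.9, 0.6, -2.1] 
ee_pos: [0.5725, 0.0292, 0.0393] force: [5.9, -2.9, -2.0] 
ee_pos: [0.5725, 0.0293, 0.0393] force: [4.9, -3.6, -2.2]
```

Force turned to pull-in and then resisted past y≈0.029, so the carrier is in the detent. I'll back off 1 mm, release, and lift straight up.

```bash
python3 -m jog '-1 0 0 0 0 0 5;-1 0 0 0 0 0 15;-1 0 0 0 0 0 40;-1 0 0 0 0 0 40;-1 0 0 0 0 0 40;-1 0 0 0 0 0 40;-1 0 -5 0 0 0 40;-1 0 -25 0 0 0 40;-1 0 -55 0 0 0 40;-1 0 -85 0 0 0 40'; python3 -m jog '0 0 -20 0 0 0 30;0 0 -40 0 0 0 10;0 0 -40 0 0 0 0;0 0 -40 0 0 0 0;0 0 -40 0 0 0 0;0 0 -40 0 0 0 0'; python3 - <<'E'
from h import *
goal([.577,.114,.13])
im,W=cloud("side");z=W[...,2]
m=(z>.119)&(z<.13)&(W[...,1]>.06)&(W[...,1]<.17)&(abs(W[...,0]-.577)<.06)
print("lid",m.sum(),W[m].min(0),W[m].max(0),np.median(W[m],0))
m=(z>.094)&(z<.105)&(abs(W[...,1]-.03)<.02)&(abs(W[...,0]-.572)<.02);print("post",m.sum(),np.median(W[m],0) if m.any() else 0)
im,W=cloud("top");z=W[...,2];m=(z>.119)&(z<.13)&(abs(W[...,1]-.115)<.06)&(abs(W[...,0]-.577)<.06)
print("top lid",m.sum(),W[m].min(0),W[m].max(0))
E
```

```text
t: 10.53
ee_pos: [0.5704, 0.0288, 0.1241]
tool_rot: [-2.282, -2.155, 0.004]
force: [0.6, 0.8, 0.7]
width: 0.428
finger_force: 0.0
t: 11.03
ee_pos: [0.5705, 0.0287, 0.1618]
tool_rot: [-2.282, -2.155, 0.004]
force: [-0.5, -0.1, 0.4]
width: 0.037
finger_force: 0.0
[0.5705 0.0287 0.1618] [-0.05  0.14  1.35  0.    1.66  0.01] shift mm [85.5  1.7 31.8] turn [-0.004 -0.    -0.001]
lid 448 [0.54081847 0.07478049 0.11916751] [0.61550792 0.14091989 0.12816458] [0.57446374 0.10758011 0.12455369]
post 26 [0.57259259 0.02618851 0.09842198]
top lid 388 [0.54125889 0.1086849  0.11902629] [0.61594901 0.1531932  0.1282827 ]
```

The lid spans x 0.541–0.616 and y 0.075–0.153, so its centre is (0.578, 0.114), as predicted. Next I move over it and then down.

```bash
python3 -m jog '30 1 0 0 0 0 0;60 2 0 0 0 0 0;85 2 0 0 0 0 0;85 2 0 0 0 0 0;85 2 15 0 0 0 0;85 2 30 0 0 0 0;85 2 40 0 0 0 0;85 2 48 0 0 0 0;85 2 52 0 0 0 0;85 2 52 0 0 0 0'; python3 -m jog '0 0 0 0 0 0 0;0 0 0 0 0 0 0'; python3 - <<'E'
from h import *
goal([.578,.114,.098])
im,W=cloud("side");z=W[...,2]
m=(z>.12)&(z<.16)&(abs(W[...,1]-.114)<.02)&(abs(W[...,0]-.578)<.03)
cv2.imwrite("pics/s4.png",cv2.resize(im[130:250,200:340],None,fx=5,fy=5,interpolation=cv2.INTER_CUBIC))
E
```

```text
t: 11.97
ee_pos: [0.5778, 0.1129, 0.1106]
tool_rot: [-2.283, -2.155, 0.003]
force: [-0.4, -0.1, 0.6]
width: 0.004
finger_force: 0.0
t: 12.13
ee_pos: [0.5792, 0.1133, 0.113]
tool_rot: [2.283, 2.156, 0.002]
force: [-0.2, 0.3, 0.3]
width: 0.004
finger_force: 0.0
[0.5792 0.1133 0.113 ] [0.1  0.2  1.38 0.   1.56 0.15] shift mm [ 0.7 -1.2 15. ] turn [ 0.002 -0.    -0.001]
```

View pics/s4.png

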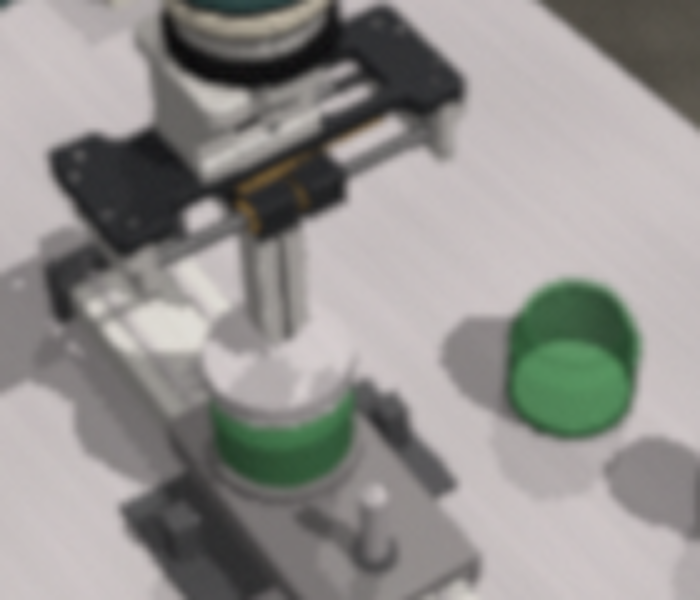

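The closed fingertips are at about crop (275,335), 15 mm above the lid centre at crop (280,360). The carrier sits between the index blocks. I'll go down in small steps on force.

```bash
python3 -m jog '0 0 3 0 0 0 0;0 0 6 0 0 0 0;0 0 9 0 0 0 0;0 0 9 0 0 0 0' 30| egrep 'ee_pos|^force' | tr '\n' ' '; for i in 1 2 3 4 5 ; do python3 -m jog '0 0 1 0 0 0 0;0 0 2 0 0 0 0;0 0 2 0 0 0 0' | egrep 'ee_pos|^force' | tr '\n' ' '; echo; done
```

```text
ee_pos: [0.578, 0.1133, 0.1021] force: [-0.1, 0.1, 0.5] ee_pos: [0.5785, 0.1134, 0.1008] force: [-0.4, 0.6, -0.3] 
ee_pos: [0.5787, 0.1134, 0.0992] force: [0.5, -0.0, -0.2] 
ee_pos: [0.5788, 0.1134, 0.0986] force: [-1.1, -0.8, 5.3] 
ee_pos: [0.5789, 0.1134, 0.0982] force: [-4.2, -0.3, 9.1] 
ee_pos: [0.579, 0.1134, 0.097] force: [-4.3, -1.2, 11.5]
```

```bash
for i in 1 2 3 4 5 6; do python3 -m jog '0 0 0.5 0 0 0 0;0 0 1 0 0 0 0;0 0 1 0 0 0 0;0 0 1 0 0 0 0' | egrep 'ee_pos|^force' | tr '\n' ' '; echo; done
```

```text
ee_pos: [0.579, 0.1134, 0.0948] force: [-2.3, -0.1, 5.1] 
ee_pos: [0.5783, 0.1134, 0.0903] force: [0.8, 0.7, 0.6] 
ee_pos: [0.5785, 0.1134, 0.09] force: [-0.2, -0.2, 1.0] 
ee_pos: [0.5786, 0.1134, 0.0899] force: [-2.3, -0.7, 5.9] 
ee_pos: [0.5786, 0.1134, 0.0898] force: [-4.3, -0.5, 9.0] 
ee_pos: [0.5787, 0.1134, 0.0898] force: [-5.4, -0.1, 11.3]
```

It snapped: the tool dropped about 9–10 mm and now stands on a rigid stop. I'll build up to about 25 N and hold.

```bash
python3 -m jog '0 0 1 0 0 0 0;0 0 2 0 0 0 0;0 0 3 0 0 0 0;0 0 4 0 0 0 0;0 0 5 0 0 0 0;0 0 5 0 0 0 0;0 0 5 0 0 0 0;0 0 5 0 0 0 0;0 0 5 0 0 0 0;0 0 5 0 0 0 0'; python3 -m jog '0 0 0 0 0 0 0;0 0 0 0 0 0 0;0 0 0 0 0 0 0;0 0 0 0 0 0 0;0 0 0 0 0 0 0;0 0 0 0 0 0 0;0 0 0 0 0 0 0;0 0 0 0 0 0 0;0 0 0 0 0 0 0;0 0 0 0 0 0 0'; python3 - <<'E'
from h import *
im,W=cloud("side");z=W[...,2]
m=(z>.105)&(z<.135)&(abs(W[...,1]-.11)<.05)&(abs(W[...,0]-.578)<.045)
print("lid z",np.median(z[m]))
m=(z>.094)&(z<.105)&(abs(W[...,1]-.03)<.02)&(abs(W[...,0]-.572)<.02);print("post",m.sum(),np.median(W[m],0))
E
```

```text
t: 16.6
ee_pos: [0.5789, 0.1134, 0.0895]
tool_rot: [2.282, 2.156, 0.005]
force: [-11.6, -1.3, 26.3]
width: 0.004
finger_force: 13.1
t: 17.43
ee_pos: [0.5789, 0.1134, 0.0895]
tool_rot: [2.282, 2.156, 0.005]
force: [-11.3, -0.7, 26.0]
width: 0.006
finger_force: 13.1
lid z 0.11485454389670888
post 27 [0.57302758 0.026285   0.09838485]
```

```bash
python3 -m jog '0 0 0 0 0 0 0;0 0 0 0 0 0 0;0 0 0 0 0 0 0;0 0 0 0 0 0 0;0 0 0 0 0 0 0;0 0 0 0 0 0 0;0 0 0 0 0 0 0;0 0 0 0 0 0 0;0 0 0 0 0 0 0;0 0 0 0 0 0 0' | grep force; python3 -c "
from workcell import job
print(job.close_job())"
```

```text
force: [-12.5, -0.9, 27.1]
finger_force: 13.1
the job is handed in; nothing more can be done
None
```

The carrier clicked into the capping station's detent, then the lid snapped home (its top now reads about 115 mm), and the job was handed in with the fingertips still pressing at about 26 N, held for over 1.5 s.

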